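# Rinse the wheel nuts and tip them into the catch tray

### The job

Rinse the loose hex nuts on the bench: bring the stand's tipping pan down level, put every nut in it, then give the pump at least three full strokes, pressing its plunger head right down to its stop and letting it come fully up each time. Then tip the pan by its handle all the way to its upper stop so that the nuts slide into the catch tray, and bring the pan back down level; all nuts must end up in the tray. Leave the other things on the bench where they are.

Things in the scene. Friction and masses are not known exactly. Their poses are not given: they have to be found in the camera images.
- nut0: loose steel hex nut, 30 across flats, 34.6 across corners, 16 thick, about 60 g; starts flat on the bench. Origin at its centre; z along its bore; x is normal to one pair of flats (further pairs every 60 degrees). Absent in some starts. Between 3 and 5 nuts are present
- nut1: loose steel hex nut, 30 across flats, 34.6 across corners, 16 thick, about 60 g; starts flat on the bench. Origin at its centre; z along its bore; x is normal to one pair of flats (further pairs every 60 degrees). Absent in some starts. Between 3 and 5 nuts are present
- nut2: loose steel hex nut, 30 across flats, 34.6 across corners, 16 thick, about 60 g; starts flat on the bench. Origin at its centre; z along its bore; x is normal to one pair of flats (further pairs every 60 degrees). Absent in some starts. Between 3 and 5 nuts are present
- nut3: loose steel hex nut, 30 across flats, 34.6 across corners, 16 thick, about 60 g; starts flat on the bench. Origin at its centre; z along its bore; x is normal to one pair of flats (further pairs every 60 degrees). Absent in some starts. Between 3 and 5 nuts are present
- nut4: loose steel hex nut, 30 across flats, 34.6 across corners, 16 thick, about 60 g; starts flat on the bench. Origin at its centre; z along its bore; x is normal to one pair of flats (further pairs every 60 degrees). Absent in some starts. Between 3 and 5 nuts are present
- pan_in (a point): centre of the inner floor of the tipping pan of the rinsing stand, an open-topped aluminium pan, inside 152 (x) by 130 (y), three walls 30 high and 4 thick, no wall on its +x side, where it empties over the catch tray. Moves with the pan: x points to the open side, z up out of the pan. Level, the floor is 62 above the bench; the space under it is a closed housing
- pan (a joint): tilt of the pan in rad about a level hinge along y under its open edge: 0 = level (its lower stop), grows as the handle is raised, 1.2 = upper stop. A stiff hinge (about 1 N m of friction): it stays where it is left. It starts part tipped, 0.35 to 0.7
- pan_hinge (a point): point fixed on the stand, on the hinge axis, midway across the pan, 58 above the bench. Its x points level towards the catch tray, its y along the hinge, z up; does not tilt
- pan_handle (a point): centre of the pan's handle, a black plastic cross bar 20 in diameter and 36 long, parallel to the hinge, carried by a 10 mm rod in the middle of the wall that faces away from the catch tray. In the pan's frame (that of pan_hinge when level) it lies 196 behind the hinge (-x) and 14 above it. Pinched end to end from above it can turn between the fingers as the pan tips
- plunger (a joint): how far the pump plunger is pressed, in m: 0 = fully up, 0.018 = on its stop. A spring raises it again; about 3 N to start it, 8.4 N at the stop
- plunger_top (a point): middle of the top of the pump's round black plunger head, 48 across, on the steel pump can with a red band beside the pan; moves straight down when pressed; 153 above the bench when up; the can is 76 across and its centre lies 138 to the +y side of the pan's middle line
- tray_in (a point): centre of the inner floor (5 above the bench) of the black catch tray fixed to the stand below the pan's open side, inside 154 x 154, walls 5 thick, rims 45 above the bench; axes as pan_hinge
- tape_roll: bystander: black roll of tape lying flat, 60 across, 24 high; origin under its centre; leave it alone
- screwdriver: bystander: red-handled screwdriver, about 200 long and 30 thick, lying along its x axis; leave it alone
- spanner: bystander: steel spanner, about 180 long and 40 wide, lying along its x axis; leave it alone
- spray_can: bystander: upright spray can, 56 across, 170 high; origin under its centre; leave it alone
- screw_box: bystander: open cardboard box 100 x 80 x 50; origin under its centre; leave it alone
- heat_gun: bystander: green heat gun lying on its side, about 190 x 165 x 64; leave it alone
- socket: bystander: steel socket standing upright, 32 across, 45 high; origin under its centre; leave it alone
There are look-alikes about, which are no part of the job. Leave any blue or turquoise look-alike of the nut0 alone.

How it is judged:
By the outcome, as a careful person would: the job done as asked, in the order asked, and still so for the second after the job is handed in, with the robot touching nothing.
Of nut0, nut1, nut2, nut3, nut4 only 3 to 5 are there at a start; the rules pass over those that are not, and their reading is None.
At some moment in a run one of nut0, nut1, nut2, nut3, nut4 may be knocked a few centimetres aside while the robot is not near it.
Once in a run the grip may slacken for a moment while it holds something.
It also fails if it takes over 208 s, if anything falls off the work surface, if the arm or the gripper's body presses on something with over 40 N, if the wrist force passes 120 N, or if a joint passes its speed limit or range.

### The arm

A 7-joint arm with a two-finger parallel gripper is mounted at the origin on the work surface. World frame = base frame: x ahead of the robot, y to its left, z up, the work surface at z = 0. Lengths are in m, angles in degrees, forces in N, time in s.
With the tool pointing down it reaches from about 0.35 to 0.775 m from the base axis. Payload 3.1 kg.
Tool frame: the origin (TCP) lies on the centre line of the jaws, within the pads' length; the fingertips stand 17 mm ahead of it and the grasp point (between the pads) lies 2 mm behind it (robot.tip_reach is the distance from the TCP to the fingertips, in m); z points along the fingers, y is the line along which they close (so a half turn about z gives the same grasp; the last joint's range is limited). The gripper opens to 85 mm and grips with 20 to 120 N. Pads are 22 mm wide; open, the fingers measure 114 mm over their backs; the gripper's body (76 mm by 85 mm) begins 54 mm behind the grasp point. The pads swing forward as they close: fully open they stand 13 mm farther back than shut.
Start: joints at [-73.551, 17.813, 0.802, 86.603, -0.252, 75.585, -1.558], TCP at [0.178, 0.521, 0.226] pointing down, gripper open.
Joint ranges: [-154.91, 154.91], [-16.99, 109.72], [-72.82, 74.43], [7.12, 147.25], [-82.49, 262.49], [11.32, 116.49], [-174.64, 174.64]. Speed limits (degrees/s): [159.86, 159.86, 180, 180, 180, 180, 180].

### API

Orientations are given as [roll, pitch, yaw] about the fixed x, y, z axes, in that order (R = Rz(yaw) Ry(pitch) Rx(roll)).
In Python, from station import robot, fingers, vision, workorder, recognise gives the robot as it stands. Calls block until the motion is done:
- robot.move_to(position, orientation): joint-space move of the TCP to a pose.
- robot.line_to(position, orientation=None, velocity=0.15, f_stop=None): straight line of the TCP; orientation=None keeps the orientation; velocity is the mean speed in m/s. With f_stop (N) it stops when the force on the tool has changed by that much, and returns True; else False.
- robot.move_j(angles): joint-space move.
- fingers.gripper_to(opening, force=None): opening from 0.0 (shut) to 1.0 (fully open); force is the grip in N (None keeps the last); returns when the fingers have stopped.
- robot.pause(seconds).
- robot.inverse_kinematics(position, orientation): joint angles nearest the present ones, or None.
- vision.grab_frame(name): name is "side" or "top" or "wrist"; returns the picture (480x640x3 uint8, red, green, blue); there is no depth.
- vision.calibration(name): a dict with "mtx" (3x3 intrinsics, pixels), "extrinsics" (4x4, takes a point from world to camera coordinates); the wrist camera has in their place "T_tool_cam" (4x4, takes a point from camera to tool coordinates, whose origin is the TCP and whose axes are the flange's). Camera axes: x right, y up, looking along -z (the intrinsics and any distortion apply to the point x, -y, -z); pixel columns grow to the right and rows downward; lengths in m; the calibration is good to about 2 mm. The wrist camera is an equidistant fisheye: a pixel r from the principal point sees the ray r / f radians off the axis. A picture is of the moment at which its call begins: read the wrist's pose just before it. calibration takes no time and is no camera call.
A pose or a line that the arm cannot do raises robot.PlanningError and nothing moves.
- workorder.close_job(): hands the job in; it is judged then, once.
Trained networks look in the newest picture that a camera, given by its name, has taken for a name from the list of things; names that differ only in an ending like _2 or _b are one class to them, and where a whole thing is asked for, a point or a joint stands for the part that bears it (a point fixed in the world has none). Each returns a list of dicts, best first, with "p" (0 to 1); they miss things now and then, are a little off and sometimes report something else, mostly with a low value. They report only what shows in the picture. A call takes as long as a camera call. They do not tell look-alikes from the thing itself.
- recognise(label, camera): "rect" ([centre column, centre row, width, height] in pixels, round what is visible of it).
Readings, each from a call of its own:
- robot.current_time_s(): time.
- robot.current_joint_positions(): joint angles.
- robot.current_dq(): joint speeds.
- robot.current_joint_torque(): joint torques, N m.
- robot.current_tool_pos(): TCP position.
- robot.current_eef_rot(): TCP orientation.
- robot.current_contact_force(): force on the tool from outside, world axes, zero at the start.
- robot.current_torque(): the same for the moment, N m.
- robot.current_finger_gap(): opening from 0.0 (shut) to 1.0 (fully open).
- robot.current_gripper_force(): force on a finger pad.
Only numpy, scipy, OpenCV 4.12 (cv2) and the standard library are available. Lean on these libraries where they do the work, as an engineer would, in place of code of your own. Each camera call takes 0.05 s, during which the arm holds its last target. There are 200 camera calls.

## Working session

There is one attempt and no reset: what is moved stays moved. The work goes in short steps, each a Python script; the robot and the scene stay as the last script left them, time stands still between calls to the robot, and variables do not carry over. Pictures are saved under pics/ and viewed, at most 14 in all, crops included, and the job is handed in when it is done.

```bash
ls; mkdir -p pics; python3 - <<'E'
from station import robot, fingers, vision, recognise
import cv2, numpy as np
for n in ["side","top","wrist"]:
    im=vision.grab_frame(n); cv2.imwrite(f"pics/{n}0.png",im[:,:,::-1])
    c=vision.calibration(n); print(n,{k:np.round(v,4).tolist() if not isinstance(v,str) else v for k,v in c.items()})
    for l in ["nut0","pan","plunger_top","pan_handle","tray_in"]:
        try: print(l,[(round(d["p"],2),np.round(d["rect"]).tolist()) for d in recognise(l,n)])
        except Exception as e: print(l,e)
print(robot.current_time_s(),robot.current_eef_rot())
E
```

```text
pics
side {'mtx': [[435.0967, 0.0, 321.9371], [0.0, 435.0967, 242.5779], [0.0, 0.0, 1.0]], 'extrinsics': [[0.8817, -0.4716, -0.0108, -0.5338], [0.246, 0.4401, 0.8636, -0.2723], [-0.4025, -0.7641, 0.5041, -0.6848], [0.0, 0.0, 0.0, 1.0]]}
nut0 [(0.81, [346.0, 453.0, 22.0, 30.0]), (0.79, [289.0, 393.0, 20.0, 23.0]), (0.77, [354.0, 391.0, 20.0, 16.0]), (0.75, [414.0, 449.0, 28.0, 20.0]), (0.61, [336.0, 344.0, 17.0, 19.0]), (0.6, [367.0, 331.0, 21.0, 16.0]), (0.57, [437.0, 288.0, 14.0, 13.0]), (0.54, [390.0, 355.0, 21.0, 18.0]), (0.46, [363.0, 308.0, 18.0, 15.0])]
pan [(0.69, [260.0, 233.0, 88.0, 97.0])]
plunger_top [(0.6, [316.0, 211.0, 15.0, 18.0]), (0.45, [288.0, 392.0, 18.0, 25.0])]
pan_handle [(0.87, [262.0, 233.0, 88.0, 98.0]), (0.37, [346.0, 452.0, 22.0, 27.0])]
tray_in [(0.92, [280.0, 266.0, 132.0, 172.0]), (0.16, [354.0, 390.0, 16.0, 20.0])]
top {'mtx': [[549.7454, 0.0, 318.2605], [0.0, 549.7454, 242.6954], [0.0, 0.0, 1.0]], 'extrinsics': [[-0.0262, -0.9996, -0.0141, 0.0464], [0.9898, -0.0279, 0.1394, -0.6104], [-0.1397, -0.0103, 0.9901, -1.2506], [0.0, 0.0, 0.0, 1.0]]}
nut0 [(0.
[... 192 characters left out ...]
343.0, 87.0, 13.0])]
pan [(0.87, [259.0, 278.0, 90.0, 66.0])]
plunger_top [(0.82, [264.0, 212.0, 26.0, 20.0])]
pan_handle [(0.77, [260.0, 279.0, 86.0, 68.0])]
tray_in [(0.67, [292.0, 257.0, 156.0, 121.0])]
wrist {'mtx': [[371.6483, 0.0, 326.1448], [0.0, 371.6483, 236.3677], [0.0, 0.0, 1.0]], 'T_tool_cam': [[0.0001, 0.953, 0.303, 0.0783], [1.0, -0.0, -0.0002, 0.0008], [-0.0002, 0.303, -0.953, -0.1464], [0.0, 0.0, 0.0, 1.0]]}
nut0 [(0.53, [34.0, 441.0, 4.0, 10.0]), (0.5, [16.0, 452.0, 12.0, 12.0])]
pan [(0.44, [128.0, 476.0, 14.0, 9.0])]
plunger_top []
pan_handle [(0.67, [129.0, 475.0, 15.0, 10.0])]
tray_in [(0.75, [150.0, 457.0, 66.0, 43.0])]
0.9 [1.79994715e+02 1.22530138e-03 1.61163764e+02]
```

View pics/top0.png

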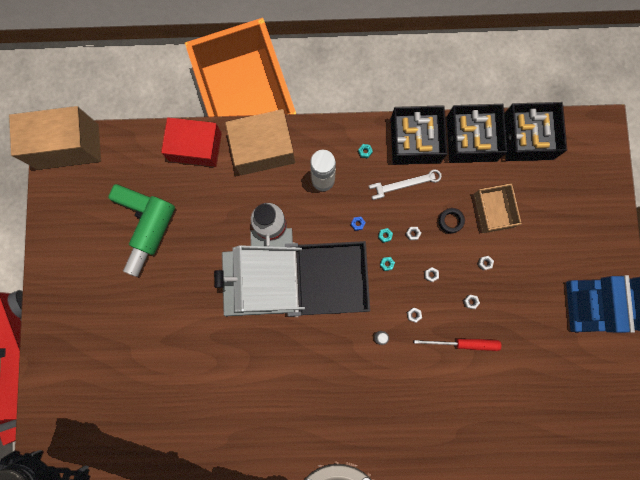

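View pics/side0.png

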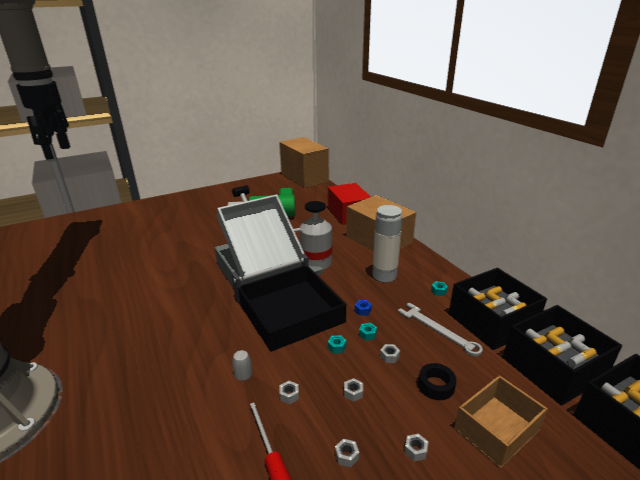

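The top view shows five steel nuts, at px (414,233), (432,274), (487,263), (472,302) and (415,315). There are three turquoise look-alikes and one blue one. The pan is part tipped at (265,280), the tray is to its right and the pump is above it. The side view agrees.

```bash
cat > h.py <<'E'
from station import robot, fingers, vision, workorder, recognise
import cv2, numpy as np
from scipy.spatial.transform import Rotation as R
def proj(n,P):
    c=vision.calibration(n); P=np.atleast_2d(P); q=(np.c_[P,np.ones(len(P))]@np.array(c["extrinsics"]).T)[:,:3]*[1,-1,-1]
    q=q@np.array(c["mtx"]).T; return q[:,:2]/q[:,2:]
def ray(n,uv):
    c=vision.calibration(n); E=np.array(c["extrinsics"]); d=np.linalg.inv(np.array(c["mtx"]))@[*uv,1]
    return -E[:3,:3].T@E[:3,3], E[:3,:3].T@(d*[1,-1,-1])
def onz(n,uv,z):
    o,d=ray(n,uv); return o+d*(z-o[2])/d[2]
def toolT():
    T=np.eye(4); T[:3,3]=robot.current_tool_pos(); T[:3,:3]=R.from_euler('xyz',robot.current_eef_rot(),degrees=True).as_matrix(); return T
def wonz(T,uv,z):   # wrist fisheye pixel -> plane z
    c=vision.calibration("wrist"); K=np.array(c["mtx"]); v=(np.array(uv)-K[:2,2])/K[0,0]; r=np.hypot(*v)+1e-9
    d=np.array([v[0]/r*np.sin(r),-v[1]/r*np.sin(r),-np.cos(r)]); M=T@np.array(c["T_tool_cam"]); d=M[:3,:3]@d; o=M[:3,3]
    return o+d*(z-o[2])/d[2]
def wproj(T,P):
    c=vision.calibration("wrist"); K=np.array(c["mtx"]); M=np.linalg.inv(T@np.array(c["T_tool_cam"]))
    q=np.c_[np.atleast_2d(P),np.ones(len(np.atleast_2d(P)))]@M.T; x,y,z=q[:,0],-q[:,1],-q[:,2]
    r=np.hypot(x,y)+1e-12; t=np.arctan2(r,z); return np.c_[x/r*t,y/r*t]*K[0,0]+K[:2,2]
E
python3 - <<'E'
from h import *
for uv in [(414,233),(432,274),(487,263),(472,302),(415,315)]: p=onz("top",uv,.012); print("nut",uv,p.round(3),np.hypot(*p[:2]).round(3),proj("side",p).round())
for uv in [(366,151),(386,235),(388,264),(358,223)]: print("blue",onz("top",uv,.012).round(3))
print("plunger",onz("top",(264,214),.153).round(4))
for uv in [(366,242),(369,312)]: print("rim",onz("top",uv,.045).round(4))
im=cv2.imread("pics/top0.png")[190:330,205:385]; cv2.imwrite("pics/topc.png",cv2.resize(im,None,fx=4,fy=4,interpolation=cv2.INTER_CUBIC))
E
```

```text
nut (414, 233) [ 0.633 -0.201  0.012] 0.664 [[388. 351.]]
nut (432, 274) [ 0.533 -0.239  0.012] 0.584 [[352. 387.]]
nut (487, 263) [ 0.556 -0.371  0.012] 0.668 [[414. 446.]]
nut (472, 302) [ 0.464 -0.33   0.012] 0.569 [[344. 450.]]
nut (415, 315) [ 0.437 -0.194  0.012] 0.478 [[287. 390.]]
blue [ 0.841 -0.093  0.012]
blue [ 0.63  -0.134  0.012]
blue [ 0.56  -0.135  0.012]
blue [ 0.661 -0.067  0.012]
plunger [0.6621 0.1448 0.153 ]
rim [ 0.6097 -0.0823  0.045 ]
rim [ 0.4466 -0.0829  0.045 ]
```

View pics/topc.png

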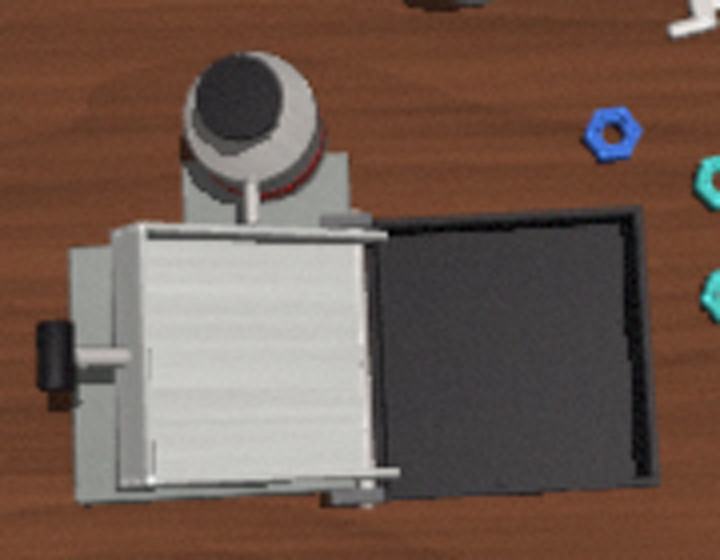

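The crop shows the stand axis close to world -y. The handle is at crop (55,356), the tray's outer rim corners at (641,208) and (660,485), and the plunger head at (238,97). I'll fit the stand pose and tilt.

```bash
cat > fit.py <<'E'
from h import *
from scipy.optimize import least_squares
C=lambda u,v:(u/4+205-.375,v/4+190-.375)
def P(p,loc,tilt):
    x,y,z=loc
    if tilt: c,s=np.cos(p[3]),np.sin(p[3]); x,z=x*c+z*s,-x*s+z*c
    a=p[2]; return [p[0]+x*np.cos(a)-y*np.sin(a),p[1]+x*np.sin(a)+y*np.cos(a),.058+z]
obs=[("top",C(55,356),(-.196,0,.014),1),("side",(241,190),(-.196,0,.014),1),
("top",C(148,232),(-.154,.067,.034),1),("top",C(153,487),(-.154,-.067,.034),1),("top",C(388,237),(0,.067,.034),1),("top",C(400,472),(0,-.067,.034),1)]
def res(p):
    r=[]
    for n,uv,l,t in obs: r+=list(proj(n,P(p,l,t))[0]-uv)
    r+=list(proj("top",P(p,(p[4],.082,-.013),0))[0]-C(641,208)); r+=list(proj("top",P(p,(p[4],-.082,-.013),0))[0]-C(660,485))
    r+=list(proj("top",P(p,(p[5],.138,.095),0))[0]-C(238,97)); return np.array(r)
s=least_squares(res,[.527,.09,-1.57,.5,.17,-.07],loss="soft_l1"); print(s.x.round(4),res(s.x).reshape(-1,2).round(1).tolist())
print("handle",np.round(P(s.x,(-.196,0,.014),1),4),"plunger",np.round(P(s.x,(s.x[5],.138,.095),0),4))
E
python3 fit.py
```

```text
[ 0.5253  0.0853 -1.5448  0.6237  0.1675 -0.0556] [[0.9, 0.3], [-2.1, 0.0], [-0.8, -1.3], [0.0, -1.2], [0.1, -0.2], [0.0, 0.3], [0.1, -0.4], [-0.1, 0.6], [0.0, 0.3]]
handle [0.5214 0.2362 0.1838] plunger [0.6618 0.1445 0.153 ]
```

```bash
cat >> h.py <<'E'
SX=np.array([.5253,.0853]); A=-1.5448
def stand(x,y,z):  # hinge frame -> world (z above bench = .058+z)
    return np.array([SX[0]+x*np.cos(A)-y*np.sin(A),SX[1]+x*np.sin(A)+y*np.cos(A),.058+z])
def handle(th,r=1.0):
    c,s=np.cos(th),np.sin(th); return stand(-.196*c+.014*s,0,.196*s+.014*c)
YH=np.degrees(A)+180
def arc(t0,t1,n,f=None,v=.1):
    for th in np.linspace(t0,t1,n+1)[1:]:
        hit=robot.line_to(handle(th)-[0,0,.002],None,v,f)
        if hit: print("stop at",th.round(3),robot.current_contact_force()); return th
E
python3 - <<'E'
from h import *
o=[180,0,YH]; h=handle(.62)
for z in (.12,0): print(robot.inverse_kinematics(h+[0,0,z],o),robot.inverse_kinematics(h+[0,0,z],[180,0,YH-180]))
robot.move_to(h+[0,0,.13],o); fingers.gripper_to(.75,40)
print(robot.line_to(h+[0,0,.03],None,.2))
print(robot.line_to(h-[0,0,.002],None,.05,10),robot.current_tool_pos())
fingers.gripper_to(0,40); print(robot.current_finger_gap(),robot.current_gripper_force(),robot.current_contact_force())
arc(.62,.02,6,25); arc(.02,-.03,1,20,.03)
print(robot.current_tool_pos(),handle(0),robot.current_contact_force(),robot.current_time_s())
E
```

```text
[-45.2387509   20.10671022  27.56698793  74.94544492  -9.1659086
  87.11256261 -17.1677828 ] [-29.02308122  19.0589422    4.13268704  74.24234143  -1.35062356
  86.74561247 156.44995459]
[-45.34262191  23.16727017  26.71472968  87.76473876 -10.74078013
  71.62126419 -15.60112036] [-27.00945883  21.91818853   1.22162513  86.99692151  -0.4819957
  71.09002152 155.7695778 ]
False
False [0.52152567 0.23667331 0.18138702]
0.39300333217330635 39.70975041389465 [3.50026284 1.1429468  1.90069002]
stop at -0.03 [0.2479184  0.86369052 3.06657716]
[0.52200041 0.28662628 0.07065597] [0.52020529 0.28123377 0.072     ] [0.2479184  0.86369052 3.06657716] 7.125
```

```bash
python3 - <<'E'
from h import *
fingers.gripper_to(.75); p=robot.current_tool_pos(); robot.line_to(np.array(p)+[0,0,.15],None,.3)
robot.move_to([.48,-.25,.33],[180,0,0]); 
T=toolT(); im=vision.grab_frame("wrist"); cv2.imwrite("pics/w1.png",im[:,:,::-1]); np.save("T1.npy",T)
for d in recognise("nut0","wrist"): print(round(d["p"],2),np.round(d["rect"]),wonz(T,d["rect"][:2],.012).round(4))
t=vision.grab_frame("top"); cv2.imwrite("pics/t1.png",cv2.resize(t[190:330,205:505,::-1],None,fx=2.6,fy=2.6,interpolation=cv2.INTER_CUBIC))
print(robot.current_time_s())
E
```

```text
0.82 [236. 122.  31.  27.] [ 0.5608 -0.1337  0.012 ]
0.72 [290.  62.  26.  26.] [ 0.6345 -0.2021  0.012 ]
0.72 [390. 195.  26.  25.] [ 0.4673 -0.329   0.012 ]
0.71 [189.  50.  28.  28.] [ 0.6599 -0.0715  0.012 ]
0.69 [236.  68.  25.  24.] [ 0.6299 -0.1351  0.012 ]
0.66 [425. 124.  27.  27.] [ 0.5592 -0.3709  0.012 ]
0.63 [319. 143.  26.  30.] [ 0.5317 -0.2377  0.012 ]
10.3083
```

View pics/w1.png

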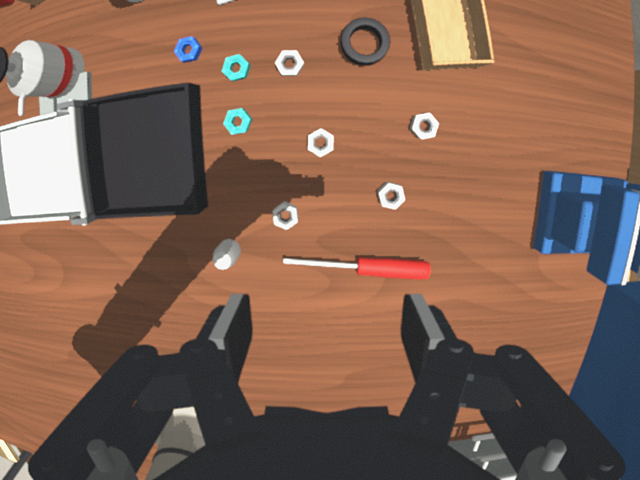

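View pics/t1.png

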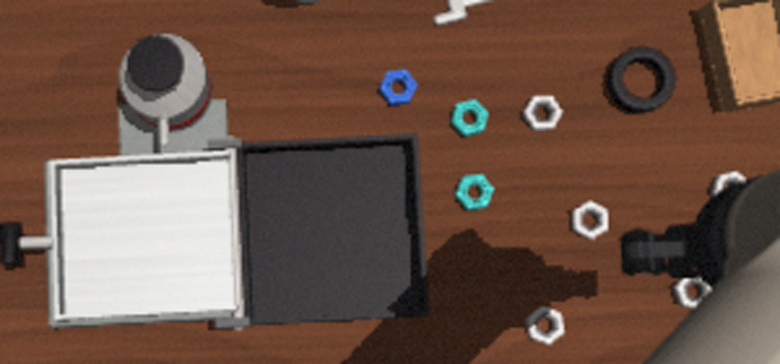

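The wrist view shows the pan down and five steel nuts at (289,62), (320,142), (425,126), (391,196) and (285,215). The other three hex shapes are turquoise or blue. The enlarged top view shows the pan level. Next I'll pick the first nut.

```bash
cat >> h.py <<'E'
from scipy.optimize import minimize
def prism(x,y,a,z0=0.,h=.016):
    t=a+np.radians(30)+np.arange(6)*np.pi/3; r=.0346/2
    return np.array([[x+r*np.cos(k),y+r*np.sin(k),z] for z in (z0,z0+h) for k in t])
def steelmask(im):
    f=im.astype(float); mx=f.max(2); sat=(mx-f.min(2))/(mx+1); return ((sat<.22)&(mx>70)).astype(np.uint8)
def locate(xy,name=None,z0=0.):
    T=toolT(); im=vision.grab_frame("wrist")
    if name: cv2.imwrite(f"pics/{name}.png",im[:,:,::-1])
    m=steelmask(im); c=wproj(T,[*xy,z0+.01])[0]
    n,lab,st,cen=cv2.connectedComponentsWithStats(m)
    ok=[i for i in range(1,n) if st[i,4]>250 and st[i,4]<9000 and np.hypot(*(cen[i]-c))<75]
    if not ok: return None
    i=min(ok,key=lambda i:np.hypot(*(cen[i]-c)))
    cs,_=cv2.findContours((lab==i).astype(np.uint8),cv2.RETR_EXTERNAL,cv2.CHAIN_APPROX_NONE)
    M=cv2.fillConvexPoly(np.zeros(m.shape,np.uint8),cv2.convexHull(max(cs,key=len)),1)
    S=4; x0,y0,w,h=cv2.boundingRect(M); x0-=15;y0-=15;w+=30;h+=30
    B=cv2.resize(M[max(y0,0):y0+h,max(x0,0):x0+w],None,fx=S,fy=S); off=np.array([max(x0,0),max(y0,0)])
    def cost(p):
        q=((wproj(T,prism(p[0]*.01,p[1]*.01,p[2],z0))-off+.5)*S).astype(np.int32)
        G=cv2.fillConvexPoly(np.zeros_like(B),cv2.convexHull(q),1); return 1-(G&B).sum()/max((G|B).sum(),1)
    p0=wonz(T,cen[i],z0+.01)[:2]*100; best=None
    for a in np.radians([0,15,30,45]):
        s=minimize(cost,[*p0,a],method="Nelder-Mead",options=dict(initial_simplex=[[*p0,a],[p0[0]+.5,p0[1],a],[p0[0],p0[1]+.5,a],[*p0,a+.2]],xatol=.005,fatol=1e-4))
        if best is None or s.fun<best.fun: best=s
    return best.x[0]/100,best.x[1]/100,best.x[2],1-best.fun
def ikfirst(pos,yaws):
    q0=np.array(robot.current_joint_positions()); b=None
    for y in yaws:
        y=(y+180)%360-180; q=robot.inverse_kinematics(pos,[180,0,y])
        if q is not None:
            c=np.abs(np.array(q)-q0).max()
            if b is None or c<b[0]: b=(c,y)
    return b[1]
SLOT=[(-.052,.027),(-.008,.027),(.036,.027),(-.030,-.027),(.014,-.027)]
def pick(xy,others,name=None):
    robot.move_to([xy[0],xy[1],.16],[180,0,ikfirst([xy[0],xy[1],.16],[0,90,-90,180])])
    r=locate(xy,name); print("loc",np.round(r,4) if r else r)
    if r is None or r[3]<.75: return False
    c=np.array(r[:2]); flats=r[2]+np.arange(6)*np.pi/3   # closing axis dir = flat normal; tool y=(sin psi,-cos psi) -> psi=dir+90
    def clear(a):
        u=np.array([np.cos(a),np.sin(a)]); d=np.array(others)-c; al=np.abs(d@u); pe=np.abs(d@[-u[1],u[0]])
        return np.hypot(np.clip(np.abs(al-.036)-.009,0,1),np.clip(pe-.011,0,1)).min()
    cl=[clear(a) for a in flats]; print("clear",np.round(cl[:3],3))
    y=ikfirst([*c,.1],[np.degrees(a)+90 for a,k in zip(flats,cl) if k>=min(.028,max(cl))-1e-6])
    fingers.gripper_to(.62,40); robot.move_to([*c,.09],[180,0,y]); robot.line_to([*c,.03],None,.2)
    hit=robot.line_to([*c,.019],None,.05,12)
    fingers.gripper_to(0,60); g=robot.current_finger_gap(); print("hit",hit,"gap",round(g,3)); 
    robot.line_to([*c,.2],None,.3); g=robot.current_finger_gap(); print("gap up",round(g,3)); return g>.25
def place(k):
    p=stand(-.076+SLOT[k][0],SLOT[k][1],0); y=ikfirst([p[0],p[1],.2],[YH,YH-180])
    robot.move_to([p[0],p[1],.2],[180,0,y]); g=robot.current_finger_gap()
    robot.line_to([p[0],p[1],.105],None,.25); robot.line_to([p[0],p[1],.0835],None,.06,10)
    fingers.gripper_to(.5); robot.line_to([p[0],p[1],.2],None,.3); print("placed",k,"gap before",round(g,3),"t",robot.current_time_s()); return g>.25
N=[(.634,-.202),(.532,-.238),(.559,-.371),(.466,-.329),(.437,-.194)]
OTH=[(.841,-.093),(.630,-.135),(.560,-.1345),(.660,-.070),(.390,-.112)]
E
sed -i 's/SX=np.array(\[.5253,.0853\])/SX=np.array([.5253,.0885])/' h.py
python3 - <<'E'
from h import *
for u,v in [(47,160),(50,327),(238,150),(243,318)]: print(onz("top",(205+u/2.6,190+v/2.6),.092).round(4))
for y in (.069,-.069): print(stand(-.156,y,.034).round(4),stand(0,y,.034).round(4))
print(pick(N[1],N[:1]+N[2:]+OTH,"n1"), robot.current_time_s())
E
```

```text
[0.5904 0.2453 0.092 ]
[0.4462 0.243  0.092 ]
[0.5945 0.0787 0.092 ]
[0.4494 0.0775 0.092 ]
[0.5902 0.2462 0.092 ] [0.5943 0.0903 0.092 ]
[0.4523 0.2427 0.092 ] [0.4563 0.0867 0.092 ]
loc [ 0.5332 -0.2394  0.4893  0.9602]
clear [0.062 0.062 0.061]
hit False gap -0.001
gap up -0.001
False 13.8667
```

```bash
python3 - <<'E'
from h import *
T=toolT(); im=vision.grab_frame("wrist"); a=cv2.imread("pics/n1.png"); b=im[:,:,::-1]
cv2.imwrite("pics/cmp.png",np.hstack([cv2.resize(a,(400,300)),cv2.resize(b,(400,300))]))
print(locate((.5332,-.2394)),robot.current_tool_pos(),robot.current_eef_rot())
E
```

```text
(np.float64(0.5334557521800347), np.float64(-0.2396541078063204), np.float64(0.47971210729346564), np.float64(0.9428097091825052)) [ 0.53217613 -0.23822684  0.1978242 ] [-179.88291372    0.20384166   -1.96218445]
```

View pics/cmp.png

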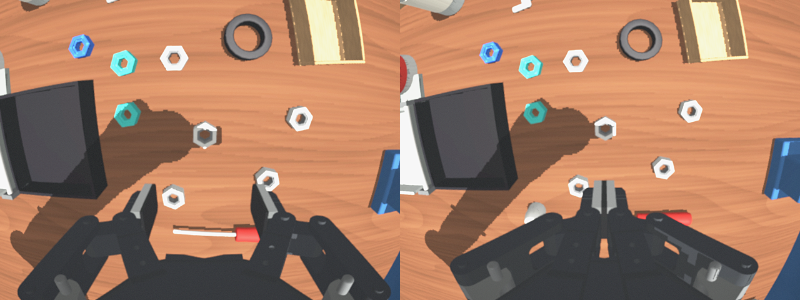

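```bash
python3 - <<'E'
from h import *
print(robot.tip_reach)
c=[.5333,-.2395]
fingers.gripper_to(.62,40); print(robot.current_finger_gap())
robot.line_to([*c,.03],None,.3); print(robot.current_tool_pos(),robot.current_eef_rot())
robot.line_to([*c,.019],None,.05,12); robot.pause(.3); print(robot.current_tool_pos(),robot.current_contact_force())
h=robot.line_to([*c,.006],None,.02,4); print(h,robot.current_tool_pos(),robot.current_contact_force())
p=np.array(robot.current_tool_pos()); robot.line_to(p+[0,0,.003],None,.03)
cv2.imwrite("pics/n2.png",vision.grab_frame("wrist")[:,:,::-1])
fingers.gripper_to(0,60); print(robot.current_finger_gap(),robot.current_gripper_force(),robot.current_time_s())
E
```

```text
0.017
0.6166505518530555
[ 0.53416523 -0.2405842   0.03134625] [ 1.79900968e+02 -1.06876258e-01 -1.97043310e+00]
[ 0.53339914 -0.23958299  0.01918235] [0.34461582 0.37436009 0.01564973]
False [ 0.53333476 -0.23959499  0.00604185] [-0.42395888 -0.42796362 -0.124891  ]
0.3041552654303835 58.85540616698563 17.3833
```

View pics/n2.png

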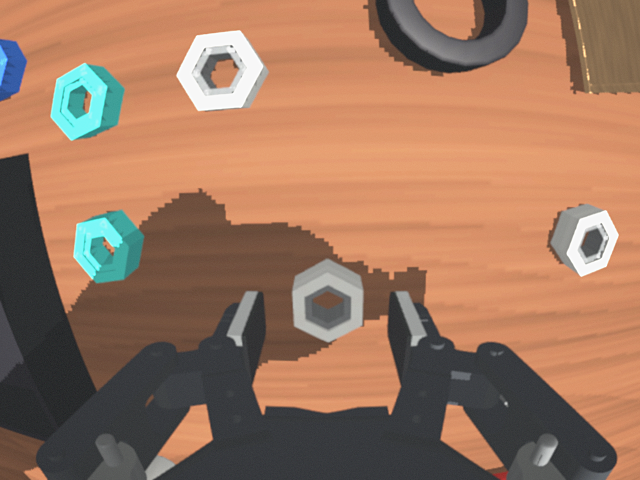

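```bash
sed -i 's/\.0835\]/.0745]/; s/\[\*c,\.019\]/[*c,.009]/; s/\[\*c,\.03\],None,\.2/[*c,.025],None,.2/' h.py
python3 - <<'E'
from h import *
print(robot.current_contact_force())
robot.line_to([.5333,-.2395,.2],None,.3); print(robot.current_finger_gap())
place(3)
left=[N[4],N[3]]
if pick(N[4],N[:1]+N[2:4]+OTH): place(4)
print(recognise("nut0","wrist")[:1])
cv2.imwrite("pics/p1.png",vision.grab_frame("wrist")[:,:,::-1])
E
```

```text
[-1.40931797  1.49343543  5.15624366]
0.2996122057200323
placed 3 gap before 0.296 t 21.8333
loc [ 0.4387 -0.1934  0.6157  0.9561]
clear [0.086 0.05  0.054]
hit False gap 0.299
gap up 0.299
placed 4 gap before 0.299 t 29.4917
[{'rect': [329.1, 216.0, 35.2, 42.4], 'p': 0.71}]
```

View pics/p1.png

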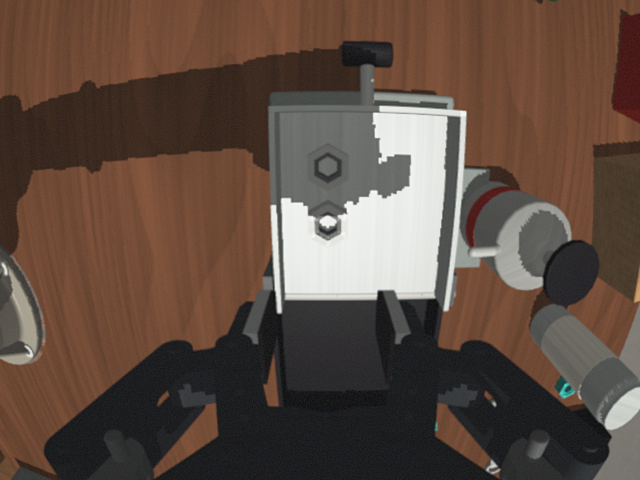

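Both nuts lie in the pan, at (327,166) and (327,224). I'll continue with the other three.

```bash
python3 - <<'E'
from h import *
for i,k in ((0,0),(3,1),(2,2)):
    rest=[N[j] for j in (0,3,2) if j!=i]
    if pick(N[i],rest+OTH): place(k)
    else: print("FAIL",i); break
T=toolT(); cv2.imwrite("pics/p2.png",vision.grab_frame("wrist")[:,:,::-1])
t=vision.grab_frame("top"); cv2.imwrite("pics/t2.png",t[:,:,::-1])
cv2.imwrite("pics/p2.png",np.hstack([cv2.resize(cv2.imread("pics/p2.png")[60:460],(400,250)),cv2.resize(t[170:420,180:580,::-1],(400,250))]))
E
```

```text
loc [ 0.6338 -0.2009  0.0586  0.9215]
clear [0.061 0.025 0.025]
hit False gap 0.3
gap up 0.297
placed 0 gap before 0.302 t 37.475
loc [ 0.4661 -0.3303 -0.2205  0.9573]
clear [0.055 0.085 0.069]
hit False gap 0.303
gap up 0.301
placed 1 gap before 0.295 t 46.2333
loc [ 0.5823 -0.3515  0.2452  0.9359]
clear [0.074 0.108 0.077]
hit False gap 0.297
gap up 0.303
placed 2 gap before 0.302 t 54.8667
```

View pics/p2.png

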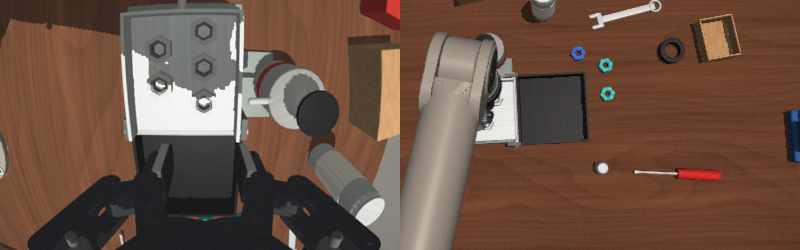

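All five nuts are in the pan, including one that had been knocked aside. Next comes the pump.

```bash
python3 - <<'E'
from h import *
fingers.gripper_to(0,40); p=[.6618,.1445]
y=ikfirst([*p,.22],[90,180,-90,0]); print(y); robot.move_to([*p,.23],[180,0,y]); robot.line_to([*p,.185],None,.1)
for i in range(4):
    hit=robot.line_to([*p,.142],None,.04,20); z=robot.current_tool_pos()[2]; f=robot.current_contact_force()
    robot.pause(.2); print(hit,round(z,4),np.round(f,1),np.round(robot.current_contact_force(),1)); 
    robot.line_to([*p,.185],None,.08); robot.pause(.5)
cv2.imwrite("pics/pl.png",vision.grab_frame("wrist")[:,:,::-1])
robot.line_to([*p,.26],None,.2); print(robot.current_time_s())
E
```

```text
90
False 0.1425 [-2.3  1.2  3.7] [-3.3  1.3  4.5]
False 0.1425 [-2.4  0.4  3.9] [-4.   0.7  4.3]
False 0.1425 [-2.8  0.7  4.7] [-3.2  1.   4.5]
False 0.1425 [-3.3  0.7  5.1] [-3.3  0.9  4.7]
67.625
```

```bash
python3 - <<'E'
from h import *
p=[.6618,.1445]
robot.line_to([*p,.185],None,.15); robot.pause(.3); print(robot.current_contact_force())
for z in (.176,.172,.168,.164,.160,.156,.152,.148,.144):
    robot.line_to([*p,z],None,.05); robot.pause(.15); print(z,round(robot.current_tool_pos()[2],4),np.round(robot.current_contact_force(),1))
cv2.imwrite("pics/pl2.png",vision.grab_frame("wrist")[:,:,::-1]); s=vision.grab_frame("side")[:,:,::-1]
cv2.imwrite("pics/pl3.png",np.hstack([cv2.imread("pics/pl2.png")[:,120:520],cv2.resize(s[130:330,220:387],(400,480),interpolation=cv2.INTER_CUBIC)]))
E
```

```text
[-0.39958367 -0.14863431 -0.21256675]
0.176 0.176 [0.2 0.1 0.1]
0.172 0.172 [-1.3  0.7 -0.7]
0.168 0.168 [-0.5  0.2 -0.7]
0.164 0.164 [ 0.  -0.4  0.7]
0.16 0.16 [ 0.6 -0.   0.2]
0.156 0.156 [-0.1 -0.1  0.1]
0.152 0.152 [-0.2 -0.6 -0.1]
0.148 0.1482 [0.9 0.  1.6]
0.144 0.1444 [-0.7 -0.1  3.5]
```

View pics/pl3.png

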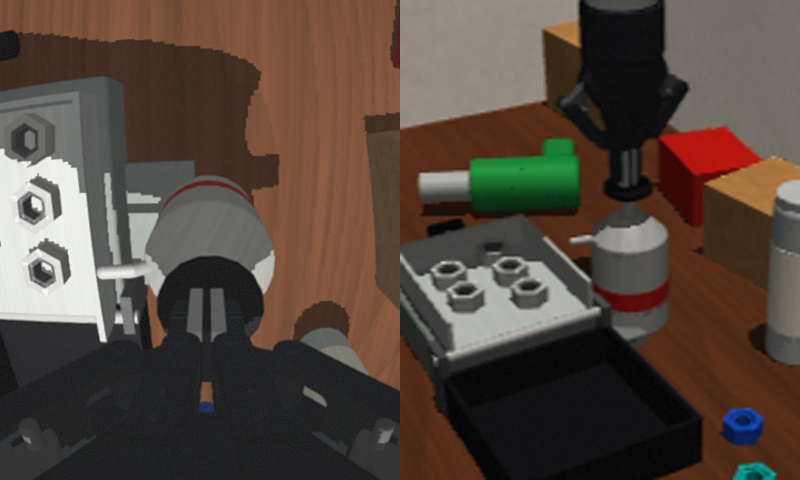

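The fingertips reach the head only at TCP z≈0.149, higher than the stated tip reach would give. The earlier strokes were therefore too short, so I'll press deeper until the force shows the stop.

```bash
python3 - <<'E'
from h import *
p=[.6618,.1445]
robot.line_to([*p,.165],None,.1); robot.pause(.5)
for i in range(4):
    hit=robot.line_to([*p,.120],None,.03,17); z=robot.current_tool_pos()[2]; f=robot.current_contact_force()
    robot.pause(.2); print(hit,round(z,4),np.round(f,1),np.round(robot.current_contact_force(),1)); 
    robot.line_to([*p,.165],None,.08); robot.pause(.5)
robot.line_to([*p,.26],None,.2); print(robot.current_time_s())
E
```

```text
True 0.1309 [-2.4  0.9  8.3] [-1.7  0.4  8. ]
True 0.1308 [-2.2  0.7  7.9] [-2.2  0.3  7.2]
True 0.1308 [-2.3 -0.2  7.1] [-2.1  0.8  7.8]
True 0.1309 [-2.9  0.4  7.5] [-3.3 -0.3  7.8]
83.5083
```

```bash
sed -i 's/handle(th)-\[0,0,.002\]/handle(th)-[0,0,.013]/' h.py
python3 - <<'E'
from h import *
p=[.6618,.1445]; robot.line_to([*p,.165],None,.2)
for i in range(3):
    hit=robot.line_to([*p,.120],None,.03,26); print(hit,round(robot.current_tool_pos()[2],4)); robot.pause(.1)
    robot.line_to([*p,.165],None,.08); robot.pause(.5)
robot.line_to([*p,.26],None,.2)
h=np.array([.522,.2855,.072]); robot.move_to(h+[0,0,.12],[180,0,YH]); fingers.gripper_to(.7,60)
robot.line_to(h+[0,0,.03],None,.2); print(robot.line_to(h-[0,0,.013],None,.05,10)); fingers.gripper_to(0,60)
print(robot.current_finger_gap(),robot.current_tool_pos(),robot.current_contact_force())
arc(0,1.1,10,30,.15); arc(1.1,1.24,3,25,.06); robot.pause(.5)
print(robot.current_finger_gap(),robot.current_tool_pos(),handle(1.2),robot.current_contact_force(),robot.current_time_s())
s=vision.grab_frame("side")[:,:,::-1]; cv2.imwrite("pics/tip.png",cv2.resize(s[100:350,180:420],(576,600),interpolation=cv2.INTER_CUBIC))
E
```

```text
True 0.1309
True 0.1309
True 0.1309
False
0.40421688197949734 [0.52202137 0.28560022 0.05973222] [-1.65231551 -0.27455158  4.59470686]
0.3924074525875648 [0.52570698 0.14163719 0.23319895] [0.52379307 0.14645398 0.24575267] [ 8.63082842  1.82602765 -7.16883466] 99.6
```

View pics/tip.png

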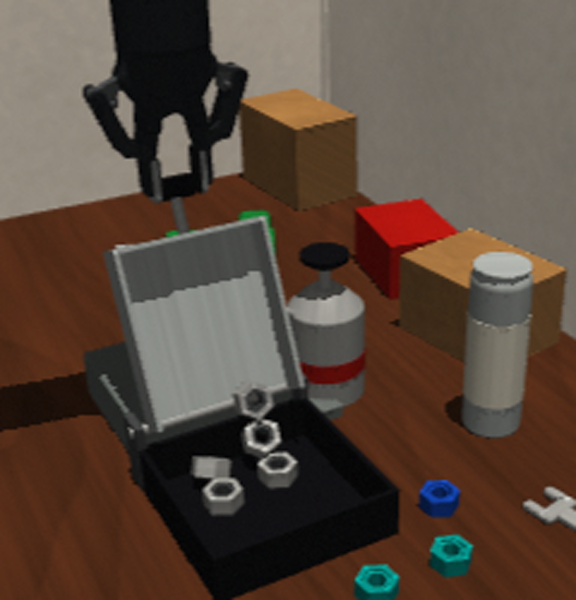

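All five nuts have slid out, but the one at (255,400) leans at the back of the tray near the pan lip. I'll push firmly to the upper stop and check again.

```bash
python3 - <<'E'
from h import *
print(arc(1.24,1.36,4,20,.06)); robot.pause(.3); print(robot.current_tool_pos(),robot.current_contact_force(),robot.current_finger_gap())
arc(1.3,1.0,3,None,.15); arc(1.0,1.3,3,30,.25); robot.pause(.5);print(robot.current_tool_pos(),robot.current_contact_force())
s=vision.grab_frame("side")[:,:,::-1]; t=vision.grab_frame("top")[:,:,::-1]
cv2.imwrite("pics/tip2.png",np.hstack([cv2.resize(s[180:350,210:380],(400,400),interpolation=cv2.INTER_CUBIC),cv2.resize(t[225:325,275:375],(400,400),interpolation=cv2.INTER_CUBIC)])); print(robot.current_time_s())
E
```

```text
None
[0.52608038 0.12950565 0.23650502] [ 10.85773868  15.52225291 -12.58205659] 0.3918229021539314
[0.52602096 0.12823722 0.23658977] [ 7.23653292 -0.73137103 -3.37272836]
103.225
```

View pics/tip2.png

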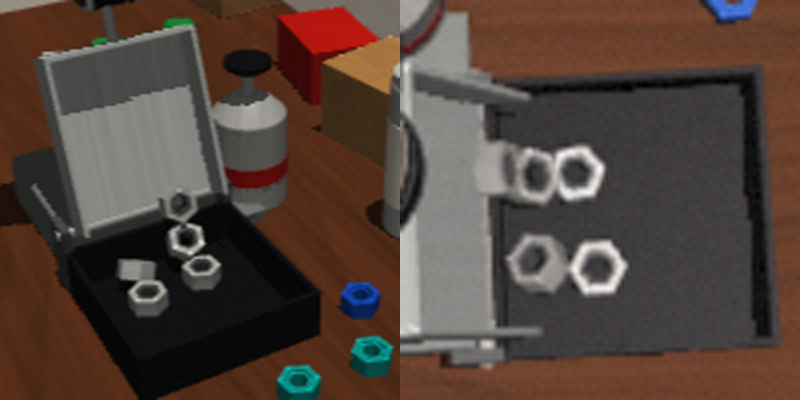

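The top crop shows one nut at the lip (495,168), propped on the pile in front of it. The two front nuts at (580,172) and (597,267) lie flat. I'll let go of the handle, check the tilt and look at the tray from above.

```bash
python3 - <<'E'
from h import *
p=np.array(robot.current_tool_pos()); fingers.gripper_to(.7); robot.line_to(p+[0,.0,.1],None,.2)
s=vision.grab_frame("side")
for th in (1.1,1.15,1.2,1.25):
    c,q=np.cos(th),np.sin(th); print(th,[proj("side",stand(-.156*c+.034*q,y,.156*q+.034*c))[0].round(1).tolist() for y in (-.069,.069)])
cv2.imwrite("pics/s3.png",s[:,:,::-1])
# stand(.05,0): above tray, camera towards -y
c=stand(.055,0,0); yy=YH-180
robot.move_to([c[0],c[1],.26],[180,0,yy]); T=toolT(); im=vision.grab_frame("wrist"); cv2.imwrite("pics/tr.png",im[:,:,::-1]); np.save("T2.npy",T)
print(T[:3,3],wproj(T,[stand(x,y,-.053) for x,y in ((.01,.077),(.01,-.077),(.16,.077),(.16,-.077))]).round())
for uv in ((320,268),(324.2,291.7)):
    q=onz("top",uv,.021); print(q.round(4),wproj(T,q).round())
print([(round(d["p"],2),np.round(d["rect"]).tolist(),wonz(T,d["rect"][:2],.02).round(4).tolist()) for d in recognise("nut0","wrist")],robot.current_time_s())
cv2.imwrite("pics/trv.png",np.hstack([im[:,80:560,::-1],cv2.resize(s[180:350,210:323,::-1],(319,480),interpolation=cv2.INTER_CUBIC)]))
E
```

```text
1.1 [[223.3, 202.5], [286.5, 188.2]]
1.15 [[224.4, 203.1], [288.0, 188.6]]
1.2 [[225.6, 203.9], [289.7, 189.3]]
1.25 [[226.9, 204.9], [291.3, 190.1]]
[0.526509  0.0334304 0.2594492] [[258. 232.]
 [393. 232.]
 [253.  98.]
 [397.  98.]]
[0.5537 0.0275 0.021 ] [[300. 189.]]
[0.4972 0.0191 0.021 ] [[354. 182.]]
[(0.88, [295.0, 38.0, 30.0, 31.0], [0.5622, -0.1315, 0.02]), (0.84, [299.0, 190.0, 32.0, 30.0], [0.5549, 0.0285, 0.02]), (0.76, [353.0, 180.0, 24.0, 32.0], [0.4978, 0.0171, 0.02]), (0.74, [304.0, 218.0, 30.0, 28.0], [0.5493, 0.0594, 0.02]), (0.73, [205.0, 101.0, 32.0, 31.0], [0.6557, -0.0665, 0.02]), (0.7, [232.0, 42.0, 32.0, 32.0], [0.6279, -0.1294, 0.02]), (0.7, [74.0, 95.0, 25.0, 26.0], [0.8319, -0.09, 0.02]), (0.61, [347.0, 215.0, 34.0, 35.0], [0.5027, 0.0545, 0.02]), (0.58, [296.0, 243.0, 31.0, 33.0], [0.5571, 0.088, 0.02])] 106.6333
```

View pics/trv.png

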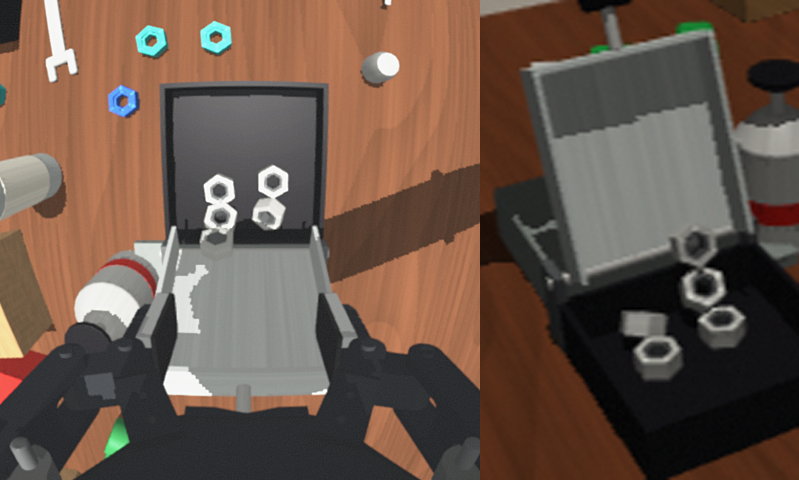

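The side view puts the tilt at about 1.2, so the upper stop was reached. I'll drag the front-left nut at (0.555, 0.028) forward in the tray so the propped nuts can drop in.

```bash
cat >> h.py <<'E'
def nutlist():
    T=toolT(); im=vision.grab_frame("wrist"); cv2.imwrite("pics/last.png",im[:,:,::-1])
    for d in recognise("nut0","wrist"):
        q=wonz(T,d["rect"][:2],.02)
        if .43<q[0]<.62 and -.09<q[1]<.25: print(round(d["p"],2),np.round(d["rect"]).tolist(),q.round(4).tolist(), im[int(d["rect"][1]),int(d["rect"][0])])
E
python3 - <<'E'
from h import *
c=[.5545,.022]; fingers.gripper_to(.52,60); robot.line_to([*c,.12],None,.2); robot.line_to([*c,.04],None,.15)
print(robot.line_to([*c,.016],None,.04,8),robot.current_tool_pos()); fingers.gripper_to(0,60); print(robot.current_finger_gap(),robot.current_contact_force())
robot.line_to([.5545,.022,.019],None,.05); robot.line_to([.5545,-.04,.019],None,.1,25); print(robot.current_finger_gap(),robot.current_tool_pos())
fingers.gripper_to(.5); robot.line_to([.5545,-.04,.12],None,.2)
q=stand(.055,0,0); robot.move_to([q[0],q[1],.26],[180,0,YH-180]); nutlist(); print(robot.current_time_s())
E
```

```text
False [0.55457058 0.02214713 0.01598063]
-0.0030198561083818994 [ 0.23503464 -0.54020375  0.52090757]
-0.0018229221416413274 [ 0.55448798 -0.03912643  0.01912695]
0.75 [296.0, 246.0, 29.0, 37.0] [0.5567, 0.0888, 0.02] [83 84 84]
0.74 [353.0, 184.0, 30.0, 38.0] [0.4978, 0.0181, 0.02] [86 84 85]
0.73 [346.0, 217.0, 33.0, 33.0] [0.5033, 0.054, 0.02] [109 109 108]
0.65 [301.0, 221.0, 32.0, 25.0] [0.5512, 0.0602, 0.02] [74 74 75]
0.64 [300.0, 189.0, 32.0, 31.0] [0.5529, 0.0251, 0.02] [82 78 82]
112.6667
```

The fingers closed just above the nut, so I'll go 7 mm lower. The real tips sit higher than stated, which leaves room.

```bash
python3 - <<'E'
from h import *
c=[.5535,.023]; fingers.gripper_to(.52,60); robot.line_to([*c,.12],None,.2); robot.line_to([*c,.03],None,.15)
print(robot.line_to([*c,.009],None,.04,8),robot.current_tool_pos()); fingers.gripper_to(0,60); g=robot.current_finger_gap(); print(g,robot.current_contact_force())
if g>.2:
    robot.line_to([*c,.012],None,.05); robot.line_to([.5535,-.045,.012],None,.1,25); print(robot.current_finger_gap(),robot.current_tool_pos())
fingers.gripper_to(.5); p=robot.current_tool_pos(); robot.line_to([p[0],p[1],.12],None,.2)
q=stand(.055,0,0); robot.move_to([q[0],q[1],.26],[180,0,YH-180]); nutlist(); print(robot.current_time_s())
E
```

```text
False [0.55349636 0.02309041 0.00891334]
0.3219405589819499 [1.17556826 0.04276046 4.3825004 ]
0.3192216296766526 [ 0.5535175  -0.04389588  0.012158  ]
0.89 [300.0, 222.0, 32.0, 28.0] [0.5527, 0.0608, 0.02] [69 68 72]
0.82 [321.0, 198.0, 30.0, 30.0] [0.5307, 0.0344, 0.02] [79 78 81]
0.7 [354.0, 182.0, 23.0, 34.0] [0.4964, 0.0164, 0.02] [82 82 84]
0.69 [302.0, 129.0, 32.0, 30.0] [0.5515, -0.0381, 0.02] [104 104 103]
0.59 [347.0, 217.0, 32.0, 34.0] [0.5028, 0.0544, 0.02] [126 128 127]
118.3417
```

Nothing is on the lip now. I'll bring the pan back down.

```bash
python3 - <<'E'
from h import *
h=handle(1.2); h[1]=.1425; h[0]=.5245
robot.line_to([.526,.05,.38],None,.3); robot.move_to([h[0],h[1],.36],[180,0,YH]); fingers.gripper_to(.7,60)
robot.line_to(h+[0,0,.03],None,.2); print(robot.line_to(h-[0,0,.013],None,.05,10)); fingers.gripper_to(0,60); print(robot.current_finger_gap(),robot.current_contact_force())
arc(1.2,.04,10,30,.15); arc(.04,-.05,2,22,.04); print(robot.current_tool_pos(),robot.current_contact_force(),robot.current_finger_gap())
fingers.gripper_to(.7); p=np.array(robot.current_tool_pos()); robot.line_to(p+[0,0,.15],None,.25)
q=stand(.055,0,0); robot.move_to([q[0],q[1],.26],[180,0,YH-180]); nutlist(); s=vision.grab_frame("side"); im=cv2.imread("pics/last.png")
cv2.imwrite("pics/fin.png",np.hstack([im[:,80:480],cv2.resize(s[180:350,210:352,::-1],(400,480),interpolation=cv2.INTER_CUBIC)])); print(robot.current_time_s())
E
```

```text
False
0.4028286183928698 [2.59874122 0.46878604 2.09633385]
[0.52188255 0.29183766 0.05024178] [4.74869641 8.71189204 0.9337507 ] 0.4034166518812693
0.96 [302.0, 127.0, 35.0, 36.0] [0.5525, -0.037, 0.02] [91 91 91]
0.93 [348.0, 214.0, 31.0, 34.0] [0.502, 0.0545, 0.02] [100 102 101]
0.75 [324.0, 195.0, 28.0, 30.0] [0.5281, 0.0339, 0.02] [71 69 73]
0.65 [303.0, 217.0, 34.0, 23.0] [0.5504, 0.0592, 0.02] [65 61 66]
0.61 [355.0, 181.0, 22.0, 33.0] [0.496, 0.0179, 0.02] [71 70 70]
130.825
```

View pics/fin.png

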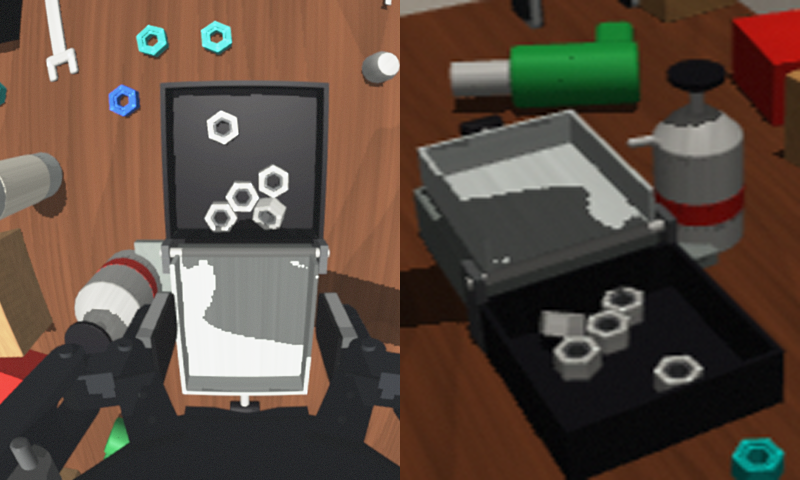

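All five nuts are in the tray, one leaning inside it, and the pan is empty and down. A firm press on the handle top will make sure it's on its stop, then I'll hand in.

```bash
python3 - <<'E'
from h import *
robot.line_to([.526,.05,.3],None,.3); fingers.gripper_to(0,40); robot.move_to([.522,.285,.16],[180,0,YH])
robot.line_to([.522,.285,.1],None,.1); print(robot.line_to([.522,.285,.05],None,.03,18),robot.current_tool_pos(),robot.current_contact_force())
robot.line_to([.522,.285,.25],None,.2); robot.pause(.5)
t=vision.grab_frame("side"); h=recognise("pan_handle","side"); print(h[:1],robot.current_time_s())
if robot.current_time_s()<200: workorder.close_job()
E
```

```text
True [0.5220055  0.28513724 0.07689067] [-1.36091653 -1.60990356  6.53182434]
[{'rect': [260.5, 251.4, 88.8, 63.2], 'p': 0.71}] 136.7833
the job is handed in; nothing more can be done
```

The job is handed in at 136.8 s: five nuts in the pan, seven pump strokes to the stop, pan tipped fully and pressed back level, and all five nuts in the tray, after I dragged one nut forward in the tray by gripper to free another caught at the pan lip.

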